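# Uncap the colour meter's port and shut its sliding door

### The job

Get the bench colour meter ready for its dark reading, which is taken with the port uncovered and the sample well shut. Slide the door over the well fully open, give the dust cap on the port the anticlockwise quarter turn (seen from above) that frees its lugs, lift it off and set it down upright, without dropping it, on the rubber pad in the empty bay of the accessory tray. Then slide the door fully shut, leaving the calibration standards, the tile samples and the pen cup where they are.

Things in the scene. Friction and masses are not known exactly. Their poses are not given: they have to be found in the camera images.
- meter: The colour meter, a fixed light grey bench instrument: 260 mm deep (its x, -150 to +110), 340 mm wide (its y, -170 to +170), 144 mm high. Origin on the table, mid-width; front (-x) towards the robot, +y left, z up. Right half: open-topped sample well. Left half: closed deck 130 mm high. In front: a ledge 58 mm deep, 76 mm high.
- well (a point): Centre of the sample well's mouth, at x 0, y -85 mm in the meter's frame, 134 mm above the table. The well is 156 mm (x) by 150 mm (y), its floor 76 mm above the table. Along its front and back edges (x = +-85 mm) run the door's aluminium rails, over the meter's whole width, tops 144 mm above the table. Axes as the meter's.
- door (a joint): Travel of the dark sliding door in m: 0 fully shut over the well, 0.15 fully open (pushed along the meter's +y, over the left deck). Found up to 25 mm ajar. A plate 158 (x) x 164 (y) x 6 mm, top face 142 mm above the table. Friction about 2 N plus 6 N per m/s; no latch; it stays where left; end stops at both ends.
- door_handle (a point): Middle of the top edge of the door's handle, an upright rib 100 mm long along the meter's x, 12 mm thick along y, 26 mm high above the door's top face (rib top 168 mm above the table). Moves with the door: in the meter's frame x 0, y = -25 mm + door travel. Can be pushed from either side with closed fingers. Axes as the meter's.
- port (a point): Centre of the measuring port on the well's floor, where the cap's underside rests, 82 mm above the table, at x 0, y -85 mm in the meter's frame. Round it is an aluminium bayonet collar: outer diameter 88 mm, bore 74 mm, top 98 mm above the table, with two inward lips (57 mm between them) that hold the cap's lugs down. Axes as the meter's.
- cap: Black bayonet dust cap, 60 to 120 g: a disc 52 mm across, 16 mm high, with two lugs along its x axis (68 mm over both, 12 mm wide) and on top an upright grip bar 46 mm long along x, 12 mm thick along y, from 16 to 42 mm above the underside. Origin: centre of its underside, z up. On the port the bar's top is 124 mm above the table.
- cap_bar (a point): Middle of the top edge of the cap's grip bar, 42 mm above the cap's underside; axes as the cap's. Locked, the cap's x axis is 0 to 0.2 rad anticlockwise of the meter's x, with about 2 mm of play. Turned anticlockwise from above, it lifts freely from 1.1 rad up to the stop at about 1.57 rad from the meter's x. It turns with little friction.
- tray: Grey plastic accessory tray, fixed: 290 mm along its x, 100 mm along y, 20 mm high, walls and floor 4 mm; two cross walls make three bays, each about 92 mm square, at x = -95, 0 and +95 mm. Origin: centre of its underside.
- pad: Thin dark rubber pad, 84 x 84 x 3 mm, fixed, lying on the floor of the tray's empty bay (any of the three): the cap's place. Origin: centre of its underside, 4 mm above the table, so that its top is 7 mm above the table; axes as the tray's.
- white_standard: White calibration standard in another bay: grey puck of 66 mm diameter with a white ceramic face, 24 mm high. Origin: centre of its underside. Leave alone.
- light_trap: Dark round light trap in the remaining bay: diameter 58 mm, 45 mm high. Origin: centre of its underside. Leave alone.
- chip_ledge: Pinkish terrazzo chip, 45 x 45 x 12 mm, lying on the meter's front ledge. Origin: centre of its underside. Leave alone.
- tile_left: Terracotta terrazzo tile, 75 x 75 x 12 mm, on the table left of the meter. Origin: centre of its underside. Leave alone.
- chip_left: White terrazzo chip, 48 x 48 x 12 mm, on the table left of the meter. Origin: centre of its underside. Leave alone.
- tile_right: Grey terrazzo tile, 90 x 90 x 12 mm, on the table right of the tray. Origin: centre of its underside. Leave alone.
- pen_cup: White pen cup, 76 mm diameter, 95 mm high, with pens standing to 136 mm above the table, on the table between the meter's front right corner and the near end of the tray. Origin: centre of its underside. Leave alone: keep the gripper's body clear of it.
Mind the look-alikes: they are no part of the job. There is more than one size of the pad; the job needs the smaller.

How it is judged:
On the way, in this order (a step that is already met when the one before it is completed fails the run):
1. the door is slid fully open (within 15 mm of its stop) (value of joint door above 0.135 m), for 0.1 s.
2. the cap is unlocked and lifted clear of the well (z of cap in the frame of port above 0.06 m), for 0.05 s.
3. the cap is set down upright on the pad in the tray and let go (horizontal distance between cap and pad below 0.03 m and z of cap in the frame of pad between 0 and 0.007 m and angle between cap's own z axis and vertical below 0.12 rad and contact force between the fingers and cap below 0.05 N and linear speed of cap below 0.03 m/s), for 0.2 s.
At the end, for the whole second after the job is handed in: The door is fully shut (within 4 mm), and the cap stands upright and at rest, flat on the rubber pad in its bay of the tray (origin within 30 mm of the pad's centre), let go; the two standards and the four chips and tiles and the pen cup are within 20 mm of where they were (all of step 3 and value of joint door below 0.004 m); the robot touches nothing.
It fails at once if the cap is dropped (it falls free faster than 0.5 m/s) (linear speed of cap above 0.5 m/s and contact force between the fingers and cap below 0.01 N).
It fails at once if a calibration standard is moved more than 20 mm (distance of any of white_standard, light_trap from where it was at the start of the episode above 0.02 m).
It fails at once if a sample chip or tile is moved more than 20 mm (distance of any of chip_ledge, tile_left, chip_left, tile_right from where it was at the start of the episode above 0.02 m).
It fails at once if the pen cup is moved more than 20 mm (distance of pen_cup from where it was at the start of the episode above 0.02 m).
It also fails if it takes over 64 s, if anything falls off the work surface, if the arm or the gripper's body presses on something with over 40 N, if the wrist force passes 120 N, or if a joint passes its speed limit or range.

### The arm

A 6-joint arm with a two-finger parallel gripper is mounted at the origin on the work surface. World frame = base frame: x ahead of the robot, y to its left, z up, the work surface at z = 0. Lengths are in m, angles in rad, forces in N, time in s.
With the tool pointing down it reaches from about 0.375 to 0.975 m from the base axis. Payload 3.8 kg.
Tool frame: the origin (TCP) lies where the fingers leave the gripper's body, on its centre line; the fingertips stand 64 mm ahead of it and the grasp point (between the pads) lies 45 mm ahead of it; z points along the fingers, y is the direction in which the jaws open and shut (so a half turn about z gives the same grasp; the last joint's range is limited). The gripper opens to 88 mm and grips with 3 to 60 N. Pads are 18 mm wide; open, the fingers measure 123 mm over their backs; the gripper's body (75 mm by 187 mm) begins 45 mm behind the grasp point.
Start: joints at [-1.227, 0.264, 1.604, -0, 1.274, -0.037], TCP at [0.251, -0.627, 0.303] pointing down, gripper open.
Joint ranges: [-2.63, 2.63], [-0.94, 2.18], [0.31, 2.57], [-1.31, 4.45], [0, 2.66], [-2.55, 2.55]. Speed limits (rad/s): [2.57, 2.57, 3.14, 3.14, 3.14, 3.14].

### API

Orientations are given as a rotation vector (axis times angle).
In Python, from cell import arm gives the robot as it stands. Calls block until the motion is done:
- arm.move_to(position, orientation): joint-space move of the TCP to a pose.
- arm.move_straight(position, frame=None, vel=0.15): straight line of the TCP; frame=None keeps the orientation; vel is the mean speed in m/s.
- arm.move_joints(angles): joint-space move.
- arm.move_gripper(opening, force=None): finger opening in m; force is the grip in N (None keeps the last); returns when the fingers have stopped.
- arm.sleep(seconds).
- arm.solve_ik(position, orientation): joint angles nearest the present ones, or None.
- arm.sense(): the state.
- arm.get_image(name): name is "scene" or "side" or "wrist"; returns (picture, depth): 400x640x3 uint8, red, green, blue; 400x640 float32, m along the optical axis (not along the pixel's ray), 0 where there is no reading.
- arm.get_calibration(name): a dict with "fovy" (degrees; the focal length in pixels is half the picture's height over the tangent of half this angle, whatever the lens; pixels are square), "cx", "cy" (the principal point, pixels), "position" and "rotation" of the camera in the world. Camera axes: x right, y down, z forward; pixel columns grow to the right and rows downward; lengths in m; the calibration is good to about 2 mm. A picture is of the moment at which its call begins: read the wrist's pose just before it. get_calibration takes no time and is no camera call; for the wrist camera it gives the pose at the moment of the call.
A pose or a line that the arm cannot do raises arm.IKError and nothing moves.
- arm.job_done(): hands the job in, once; it reports no verdict.
Trained networks look in the newest picture that a camera, given by its name, has taken for a name from the list of things; names that differ only in an ending like _2 or _b are one class to them, and where a whole thing is asked for, a point or a joint stands for the part that bears it (a point fixed in the world has none). Each returns a list of dicts, best first, with "score" (0 to 1); they miss things now and then, are a little off and sometimes report something else, mostly with a low value. They report only what shows in the picture. A call takes as long as a camera call. They do not tell look-alikes from the thing itself.
- arm.outline_of(query, camera): "mask" (400x640 bool, what is visible of it) and "centre" ([row, column] in pixels, amid what is visible of it).
The state is a dict: "t": time; "qpos": joint angles; "joint_vel": joint speeds; "joint_efforts": joint torques, N m; "tcp_pos": TCP position; "orientation": TCP orientation; "contact_force": force on the tool from outside, world axes, zero at the start; "ft_torque": the same for the moment, N m; "finger_gap": finger opening in m.
Only numpy, scipy, OpenCV 4.12 (cv2) and the standard library are available. Lean on these libraries where they do the work, as an engineer would, in place of code of your own. Each camera call takes 0.05 s, during which the arm holds its last target. There are 200 camera calls.

## Working session

There is one attempt and no reset: what is moved stays moved. The work goes in short steps, each a Python script; the robot and the scene stay as the last script left them, time stands still between calls to the robot, and variables do not carry over. Pictures are saved under pics/ and viewed, about 8 in all and at most 12, crops included, and the job is handed in when it is done.

```bash
ls; mkdir -p pics; cat > h.py <<'E'
import numpy as np, cv2
from cell import arm
from scipy.spatial.transform import Rotation as R
def save(n,im): cv2.imwrite(f'pics/{n}.png',im[:,:,::-1])
def cloud(depth,c):
    f=200/np.tan(np.radians(c['fovy'])/2)
    v,u=np.mgrid[0:400,0:640]
    p=np.stack([(u-c['cx'])/f*depth,(v-c['cy'])/f*depth,depth],-1)
    Rm=np.array(c['rotation'])
    if Rm.shape!=(3,3): Rm=R.from_rotvec(Rm).as_matrix()
    return p@Rm.T+np.array(c['position'])
def snap(n):
    c=arm.get_calibration(n); im,d=arm.get_image(n); return im,d,cloud(d,c),c
def down(yaw): # tool z down, tool y axis at angle yaw (world)
    y=np.array([np.cos(yaw),np.sin(yaw),0]); z=np.array([0,0,-1.]); x=np.cross(y,z)
    return R.from_matrix(np.stack([x,y,z],1)).as_rotvec()
E
python3 - <<'E'
from h import *
for n in ['scene','side']:
    im,d,P,c=snap(n); save(n,im); np.save(n+'.npy',P); print(n,c)
    for q in ['meter','door','door_handle','cap','tray','pad','white_standard','light_trap','pen_cup']:
        for o in arm.outline_of(q,n)[:3]:
            m=o['mask']&(d>0); p=P[m]
            print(q,round(o['score'],2),np.round(o['centre']),m.sum(),np.round(np.median(p,0),3) if len(p) else '')
s=arm.sense(); print(s['t'],s['orientation'],s['tcp_pos'])
E
```

```text
pics
scene {'fovy': 55.84022979323463, 'cx': 314.2435279191371, 'cy': 196.06597762409916, 'position': array([ 1.74389295, -0.06908973,  0.9793483 ]), 'rotation': array([-1.66982115, -1.62951488,  0.8329649 ])}
meter 0.7 [211. 343.] 5397 [0.637 0.062 0.127]
meter 0.61 [189. 289.] 438 [ 0.43  -0.161  0.068]
door 0.92 [195. 325.] 1011 [0.581 0.004 0.14 ]
door_handle 0.72 [195. 326.] 982 [0.58  0.004 0.14 ]
tray 0.76 [221. 247.] 551 [ 0.566 -0.299  0.006]
tray 0.36 [190. 290.] 417 [ 0.432 -0.162  0.069]
pad 0.68 [213. 252.] 214 [ 0.503 -0.301  0.005]
pad 0.65 [210. 344.] 5267 [0.637 0.062 0.127]
pad 0.55 [274. 345.] 842 [0.847 0.059 0.002]
white_standard 0.63 [226. 251.] 178 [ 0.616 -0.287  0.023]
light_trap 0.51 [193. 250.] 186 [ 0.427 -0.309  0.041]
light_trap 0.18 [207. 343.] 5322 [0.637 0.062 0.127]
pen_cup 0.75 [189. 288.] 423 [ 0.431 -0.162  0.07 ]
side {'fovy': 55.03600301965543, 'cx': 321.8146525089515, 'cy': 202.6884265723797, 'position': array([-0.00701768,  0.64690768,  0.82589719]), 'rotation': array([-0.91365189,  2.38947502, -1.16703568])}
meter 0.7 [208. 426.] 248 [ 0.407 -0.299  0.05 ]
meter 0.67 [244. 317.] 11316 [0.507 0.126 0.131]
door 0.73 [210. 323.] 1874 [0.568 0.013 0.144]
door_handle 0.6 [210. 323.] 1899 [0.568 0.016 0.144]
door_handle 0.49 [381. 278.] 1272 [0.356 0.405 0.013]
cap 0.3 [244. 316.] 11243 [0.507 0.127 0.131]
tray 0.77 [197. 399.] 942 [ 0.522 -0.313  0.013]
tray 0.4 [186. 455.] 419 [ 0.409 -0.516  0.015]
pad 0.75 [212. 256.] 744 [0.838 0.064 0.006]
pad 0.55 [201. 399.] 223 [ 0.516 -0.307  0.01 ]
white_standard 0.5 [196. 375.] 216 [ 0.594 -0.279  0.027]
light_trap 0.56 [208. 425.] 314 [ 0.409 -0.3    0.049]
pen_cup 0.81 [226. 404.] 889 [ 0.403 -0.147  0.072]
1.0 [3.08480145e+00 5.94507677e-01 6.83784892e-06] [ 0.25085506 -0.62665664  0.302732  ]
```

```bash
python3 - <<'E'
import cv2,numpy as np
a=cv2.imread('pics/scene.png')[130:310,200:440];b=cv2.imread('pics/side.png')[130:400,200:520]
a=cv2.resize(a,None,fx=2.5,fy=2.5);b=cv2.resize(b,None,fx=1.8,fy=1.8)
cv2.imwrite('pics/a.png',a);cv2.imwrite('pics/b.png',b)
E
```

```text
(no output)
```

View pics/a.png

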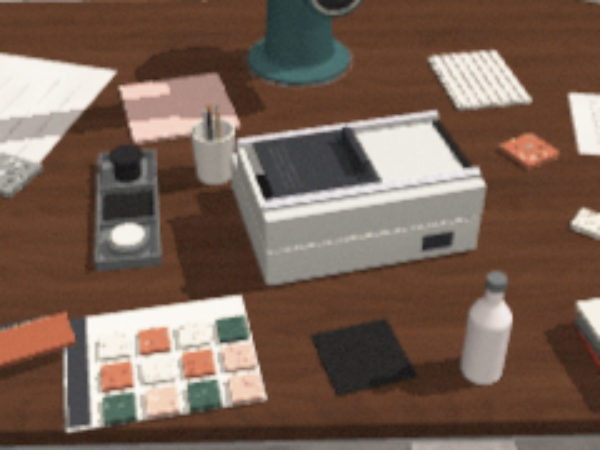

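View pics/b.png

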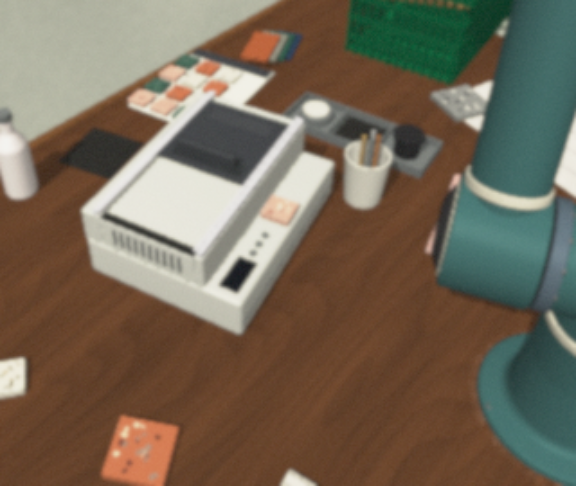

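The scene shows the tray to the right of the meter. From near to far its bays hold the light trap, the small pad (scene px ~252,213) and the white standard. The large black pad on the table (px ~345,274) is the look-alike. The door is slightly ajar. Next I'll look from above with the wrist camera.

```bash
python3 - <<'E'
from h import *
s=arm.sense(); M=R.from_rotvec(s['orientation']).as_matrix(); print('tool y',M[:,1])
def look(p,yaw,n):
    arm.move_to(p,down(yaw)); im,d,P,c=snap('wrist'); save(n,im); np.save(n+'.npy',P)
    print(n,c['position'],c['cx'],c['cy'],c['fovy'],np.round(R.from_rotvec(c['rotation']).as_matrix()[:,2],3),arm.sense()['qpos'].round(2))
    for q in ['door','door_handle','pad','tray','pen_cup','white_standard','light_trap']:
        for o in arm.outline_of(q,'wrist')[:2]:
            m=o['mask']&(d>0)
            print(q,round(o['score'],2),np.round(o['centre']),m.sum(),np.round(np.median(P[m],0),4),'rect',cv2.minAreaRect(P[m][:,:2].astype(np.float32)))
    return im
a=look([0.50,-0.27,0.42],-np.pi/2,'w1')
b=look([0.56,0.03,0.50],-np.pi/2,'w2')
save('w12',cv2.resize(np.vstack([a,b]),(480,600)))
print(arm.sense()['t'])
E
```

```text
tool y [ 3.71639781e-01 -9.28377010e-01  2.66119421e-05]
w1 [ 0.57703969 -0.27044278  0.50084625] 320.98010068064946 201.36442999649336 68.79858792318643 [-0.301  0.001 -0.954] [-0.54  0.01  1.68 -0.    1.45  1.03]
door 0.9 [112.  86.] 19626 [0.5782 0.0066 0.1414] rect ((0.5706934332847595, 0.015945732593536377), (0.15442541241645813, 0.18450182676315308), 12.885452270507812)
door 0.34 [153. 339.] 2468 [ 0.5064 -0.2998  0.0064] rect ((0.5038560628890991, -0.3004230260848999), (0.08582067489624023, 0.08542949706315994), 6.470748424530029)
door_handle 0.57 [110.  89.] 19527 [0.5782 0.0067 0.1414] rect ((0.5702894330024719, 0.016663797199726105), (0.15490679442882538, 0.18602600693702698), 12.856711387634277)
pad 0.64 [155. 338.] 2453 [ 0.5063 -0.2996  0.0064] rect ((0.5045758485794067, -0.29962387681007385), (0.08487913012504578, 0.08354981243610382), 7.188213348388672)
tray 0.74 [127. 336.] 6090 [ 0.5464 -0.2981  0.0041] rect ((0.5009860396385193, -0.30130094289779663), (0.30465182662010193, 0.10704006254673004), 6.260640621185303)
pen_cup 0.9 [221. 248.] 2331 [ 0.412  -0.1633  0.0743
[... 1091 characters left out ...]
174063205718994)
tray 0.92 [159. 480.] 4261 [ 0.5343 -0.2942  0.0057] rect ((0.499233603477478, -0.2993927299976349), (0.30117759108543396, 0.10193203389644623), 6.504623889923096)
pen_cup 0.64 [229. 416.] 1210 [ 0.4195 -0.1592  0.0675] rect ((0.468197226524353, -0.0952942818403244), (0.24435411393642426, 0.06468254327774048), 49.16265869140625)
white_standard 0.96 [130. 487.] 1132 [ 0.6018 -0.2817  0.0257] rect ((0.6009333729743958, -0.29089048504829407), (0.06418624520301819, 0.0729542151093483), 10.541145324707031)
light_trap 0.76 [228. 489.] 857 [ 0.4143 -0.3038  0.0477] rect ((0.41013744473457336, -0.30976125597953796), (0.05769699811935425, 0.05626624450087547), 29.50545883178711)
4.65
```

View pics/w12.png

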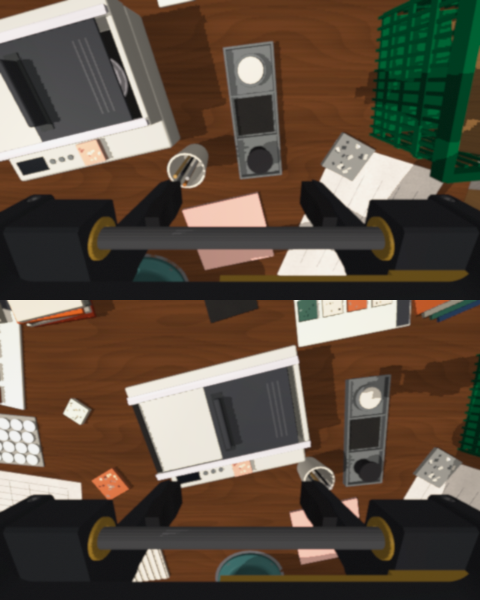

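The wrist views show the meter turned about +13° and the door nearly shut, with its handle at the door's left end. The tray is turned about +6.5° with the pad in its middle bay, near (0.505, -0.299). Now I'll fit the meter's pose from the depth data.

```bash
python3 - <<'E'
import numpy as np,cv2
for n in ['w1','w2']:
    P=np.load(n+'.npy'); im=cv2.imread(f'pics/{n}.png'); g=im.max(2)
    X=P[...,0];Y=P[...,1];Z=P[...,2]
    near=(abs(X-.57)<.22)&(Y>-.16)&(Y<.33)
    for name,m in [('handle',near&(Z>.161)&(Z<.172)&(abs(X-.57)<.1)),('doorplate',near&(Z>.137)&(Z<.1465)&(g<110)),
                   ('deck',near&(Z>.124)&(Z<.135)&(g>150)),('all>0.12',near&(Z>.12)&(Z<.15)),('ledge',near&(Z>.068)&(Z<.082)&(X<.55))]:
        m=cv2.morphologyEx(m.astype(np.uint8),cv2.MORPH_OPEN,np.ones((3,3)))
        k,l,st,_=cv2.connectedComponentsWithStats(m)
        if k<2: print(n,name,'none');continue
        i=1+st[1:,4].argmax(); p=P[l==i]
        r=cv2.minAreaRect(p[:,:2].astype(np.float32))
        print(n,name,len(p),np.round(p.mean(0),4),np.round(r[0],4),np.round(r[1],4),round(r[2],1))
    # yaw-aligned extents
    a=np.radians(13.0);ex=np.array([np.cos(a),np.sin(a)]);ey=np.array([-np.sin(a),np.cos(a)])
    m=near&(Z>.12)&(Z<.15);q=P[m][:,:2];
    print(n,'ext x',np.percentile(q@ex,[.3,99.7]).round(4),'ext y',np.percentile(q@ey,[.3,99.7]).round(4))
E
```

```text
w1 handle 1223 [0.5582 0.0624 0.1659] [0.5586 0.0646] [0.0997 0.0149] 13.1
w1 doorplate 17008 [ 0.5799 -0.0024  0.1414] [0.5737 0.0052] [0.1521 0.1626] 13.1
w1 deck 2726 [0.5079 0.1191 0.1299] [0.5127 0.106 ] [0.0684 0.1345] 72.2
w1 all>0.12 29031 [0.5794 0.0058 0.1392] [0.5725 0.0434] [0.2021 0.2853] 13.0
w1 ledge 3261 [ 0.4645 -0.0607  0.0755] [ 0.4833 -0.0501] [0.1011 0.1433] 13.3
w1 ext x [0.4672 0.6671] ext y [-0.2289  0.0401]
w2 handle 565 [0.5606 0.0656 0.1664] [0.5587 0.0655] [0.0995 0.0122] 13.2
w2 doorplate 10108 [0.5775 0.0018 0.141 ] [0.5723 0.0059] [0.1507 0.1615] 13.1
w2 deck 8278 [0.5402 0.1539 0.1296] [0.5364 0.1539] [0.1565 0.1346] 13.1
w2 all>0.12 27934 [0.5738 0.0719 0.1365] [0.5675 0.0709] [0.2007 0.3393] 13.1
w2 ledge 1252 [0.4125 0.1205 0.0762] [0.41   0.1268] [0.0356 0.1565] 13.4
w2 ext x [0.4701 0.6685] ext y [-0.2267  0.109 ]
```

```bash
cat >> h.py <<'E'
A=np.radians(13.1); O=np.array([.5587,.0689]); ex=np.array([np.cos(A),np.sin(A)]); ey=np.array([-ex[1],ex[0]])
def mp(x,y,z): return np.append(O+x*ex+y*ey,z)
def tom(p): d=np.asarray(p)[...,:2]-O; return np.stack([d@ex,d@ey],-1)
def log(s): q=arm.sense(); print(s,'t',round(q['t'],2),'tcp',q['tcp_pos'].round(4),'F',np.round(q['contact_force'],1),'gap',round(q['finger_gap'],4))
E
python3 - <<'E'
from h import *
o=down(A-np.pi/2)
arm.move_gripper(0.0); arm.move_to(mp(0,-.045,.30),o); arm.move_straight(mp(0,-.045,.214),vel=.2); log('at')
arm.move_straight(mp(0,.05,.214),vel=.1); log('mid')
arm.move_straight(mp(0,.098,.214),vel=.1); log('end')
arm.move_straight(mp(0,.09,.214),vel=.1); arm.move_straight(mp(0,.09,.30),vel=.25)
arm.move_gripper(0.088)
ims=[]
for n,p in [('c1',mp(-.04,-.085,.36)),('c2',mp(-.06,-.045,.36))]:
    arm.move_to(p,o); im,d,P,c=snap('wrist'); ims.append(im); np.save(n+'.npy',P); save(n,im)
    for q in ['door','door_handle','cap','cap_bar']:
        for u in arm.outline_of(q,'wrist')[:2]:
            m=u['mask']&(d>0); r=cv2.minAreaRect(P[m][:,:2].astype(np.float32))
            print(n,q,round(u['score'],2),np.round(u['centre']),m.sum(),np.median(P[m],0).round(4),'meter',tom(np.median(P[m],0)).round(4),np.round(r[1],3),round(r[2],1))
    g=im.max(2); m=(P[...,2]>.160)&(P[...,2]<.172)&(tom(P)[...,1]>.08)&(abs(tom(P)[...,0])<.06)
    if m.any(): r=cv2.minAreaRect(P[m][:,:2].astype(np.float32)); print('handle',m.sum(),tom(r[0]),r[1:])
    m=(P[...,2]>.119)&(P[...,2]<.128)&(np.hypot(*(tom(P)-[0,-.085]).transpose(2,0,1))<.035)
    if m.any(): r=cv2.minAreaRect(P[m][:,:2].astype(np.float32)); print('bar',m.sum(),P[m].mean(0).round(4),tom(r[0]).round(4),np.round(r[0],4),r[1:])
save('c12',cv2.resize(np.vstack(ims),(480,600))); log('')
E
```

```text
at t 7.35 tcp [0.5702 0.0251 0.2159] F [-0.3 -0.8  0.9] gap 0.0004
mid t 8.45 tcp [0.5467 0.1176 0.2133] F [-1.  -0.7  0.1] gap 0.0004
end t 9.08 tcp [0.5365 0.1648 0.2141] F [ 0.3 -0.3 -0.3] gap 0.0003
c1 door 0.75 [143. 176.] 25032 [0.5524 0.1305 0.1413] meter [0.0078 0.0614] [0.154 0.176] 13.2
c1 door 0.48 [191. 492.] 5588 [ 0.5586 -0.297   0.0062] meter [-0.0831 -0.3564] [0.235 0.281] 6.9
c1 door_handle 0.67 [141. 180.] 25155 [0.5521 0.1308 0.1413] meter [0.0077 0.0618] [0.155 0.178] 13.1
c1 cap 0.69 [140. 319.] 1556 [ 0.5787 -0.013   0.0978] meter [ 0.0009 -0.0843] [0.051 0.05 ] 58.9
c1 cap 0.6 [189. 493.] 5573 [ 0.5584 -0.2962  0.0061] meter [-0.083  -0.3555] [0.244 0.268] 27.5
c1 cap_bar 0.78 [142. 325.] 1639 [ 0.5784 -0.0123  0.0978] meter [ 0.0008 -0.0835] [0.052 0.054] 76.3
handle 1744 [-0.0009269   0.12134728] ((0.09911162406206131, 0.013944413512945175), 13.080967903137207)
bar 471 [ 0.5775 -0.0135  0.1232] [-0.0009 -0.0845] [ 0.577  -0.0136] ((0.045638371258974075, 0.011907716281712055), 19.27918243408203)
c2 door 0.8 [122. 215.] 26071 [0.5528 0.1303 0.1412] meter [0.0081 0.0611] [0.154 0.172] 13.0
c2 door_handle 0.6 [119. 220.] 26257 [0.5527 0.1304 0.1412] meter [0.0081 0.0613] [0.154 0.172] 13.2
c2 cap 0.63 [121. 355.] 1677 [ 0.578  -0.0107  0.0979] meter [ 0.0007 -0.0819] [0.055 0.05 ] 70.5
c2 cap_bar 0.95 [123. 358.] 1661 [ 0.5779 -0.0109  0.0979] meter [ 0.0007 -0.0821] [0.05  0.051] 63.2
c2 cap_bar 0.44 [109. 274.] 73437 [0.5723 0.0746 0.1347] meter [0.0145 0.0025] [0.322 0.495] 14.5
handle 1753 [-0.00074833  0.12130519] ((0.09883756935596466, 0.012689949944615364), 12.875298500061035)
bar 509 [ 0.5773 -0.0132  0.1231] [-0.001  -0.0844] [ 0.5768 -0.0136] ((0.04589902609586716, 0.012336544692516327), 19.23182487487793)
 t 12.73 tcp [0.5109 0.0112 0.3599] F [-0.4  0.1 -0.1] gap 0.088
```

View pics/c12.png

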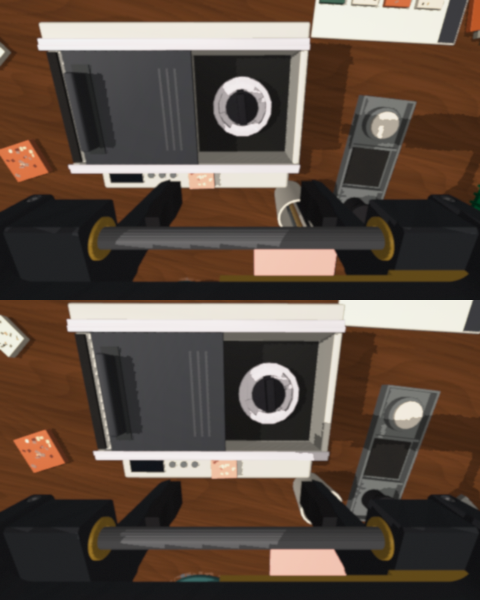

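The door is open: the handle sits at y=+121 mm, so travel is about 146 mm of 150. The cap is in the well at c1 px ~(319,140), with its bar centred at (0.577, -0.0136), yaw 19.3°. I'll grasp, turn and lift it.

```bash
python3 - <<'E'
from h import *
yb=np.radians(19.3); c=np.array([.5769,-.0136])
arm.move_gripper(.045); arm.move_to(np.append(c,.24),down(yb-np.pi/2)); arm.move_straight(np.append(c,.166),vel=.12); log('down')
arm.move_gripper(0,force=20); log('grip')
for a in [.45,.9,1.32]:
    arm.move_to(np.append(c,.166),down(yb-np.pi/2+a)); q=arm.sense(); print(a,q['ft_torque'].round(2)); log('turn')
arm.move_straight(np.append(c,.176),vel=.05); log('lift10')
q=arm.sense()
if np.linalg.norm(q['contact_force'])<8 and q['finger_gap']>.009:
    arm.move_straight(np.append(c,.30),vel=.12); log('up')
im,d,P,_=snap('wrist'); save('g1',im)
s,_,_,_=snap('side'); save('g12',np.vstack([im,s])[::1,::1]); save('g12',cv2.resize(np.vstack([im,s]),(480,600)))
E
```

```text
down t 14.88 tcp [ 0.5776 -0.0136  0.1671] F [-0.6 -0.9  0.3] gap 0.0454
grip t 15.47 tcp [ 0.5771 -0.0137  0.1663] F [ 0.6 -1.   1.9] gap 0.0121
0.45 [-0.01 -0.02  0.01]
turn t 15.98 tcp [ 0.5772 -0.0136  0.1663] F [-0.3  0.5  2.1] gap 0.0119
0.9 [-0.01 -0.04  0.  ]
turn t 16.49 tcp [ 0.5772 -0.0136  0.1663] F [-0.4 -0.7  2.7] gap 0.0117
1.32 [-0.03 -0.04  0.09]
turn t 16.98 tcp [ 0.5772 -0.0136  0.1663] F [-0.7 -0.9  4.9] gap 0.0118
lift10 t 17.32 tcp [ 0.5766 -0.0135  0.1759] F [-0.   0.5 -0.9] gap 0.0121
up t 18.51 tcp [ 0.5763 -0.0136  0.2989] F [-0.5 -1.  -0.7] gap 0.012
```

View pics/g12.png

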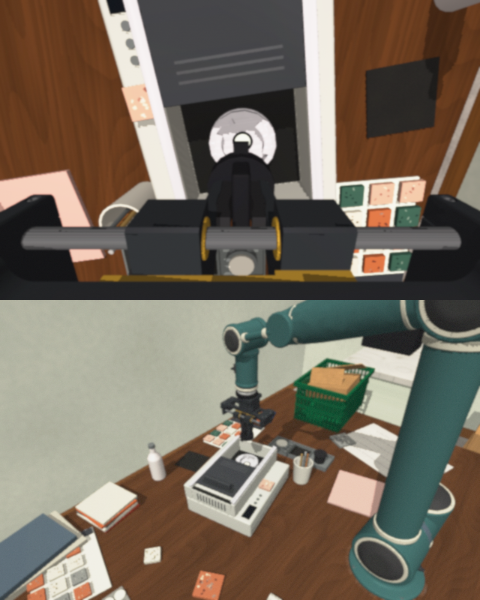

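The cap is held clear of the well (gap 12 mm) and the collar at wrist px ~(242,140) is empty. Now I'll place it on the pad.

```bash
python3 - <<'E'
from h import *
o=down(np.radians(6.5)); c=np.array([.504,-.2995])
arm.move_to(np.append(c,.28),o); log('over')
arm.move_straight(np.append(c,.11),vel=.12); arm.sleep(.2); log('near'); f0=arm.sense()['contact_force'][2]
z=.099
while z>.0885:
    arm.move_straight(np.append(c,z),vel=.03); arm.sleep(.1); f=np.mean([arm.sense()['contact_force'][2] for _ in range(3)])
    if f-f0>3: break
    z-=.0015
print(z,f,f0); log('touch')
arm.move_gripper(.03); arm.sleep(.3); log('open')
arm.move_straight(np.append(c,.16),vel=.08); arm.move_straight(np.append(c,.30),vel=.2); arm.move_to([.44,-.30,.38],down(-np.pi/2))
im,d,P,_=snap('wrist'); save('p1',im)
m=(np.hypot(P[...,0]-c[0],P[...,1]-c[1])<.04)
for lo,hi in [(.015,.03),(.043,.056)]:
    k=m&(P[...,2]>lo)&(P[...,2]<hi)
    if k.any(): print(lo,k.sum(),P[k].mean(0).round(4),cv2.minAreaRect(P[k][:,:2].astype(np.float32)))
for q in ['pad','tray']:
  for u in arm.outline_of(q,'wrist')[:2]:
    k=u['mask']&(d>0); print(q,u['score'],np.median(P[k],0),cv2.minAreaRect(P[k][:,:2].astype(np.float32)))
log('')
E
```

```text
over t 19.74 tcp [ 0.5044 -0.2988  0.28  ] F [ 0.1  1.  -1.8] gap 0.0117
near t 21.51 tcp [ 0.5044 -0.2997  0.1107] F [-0.3  0.2 -1.1] gap 0.0119
0.09 6.691353627199245 -1.0942492572442575
touch t 24.23 tcp [ 0.5041 -0.2995  0.0913] F [-3.3  2.   6.7] gap 0.0118
open t 24.98 tcp [ 0.504  -0.2995  0.0899] F [0.2 0.8 0.1] gap 0.0302
0.015 729 [ 0.5038 -0.2977  0.0222] ((0.5029643774032593, -0.29772087931632996), (0.05089227482676506, 0.05084704980254173), 60.498573303222656)
0.043 307 [ 0.5032 -0.2979  0.0481] ((0.5030490159988403, -0.29792580008506775), (0.012053891085088253, 0.04577967897057533), 6.626084327697754)
pad 0.56 [ 0.51553645 -0.30301592  0.00640571] ((0.5049187541007996, -0.29939761757850647), (0.0841243639588356, 0.08476768434047699), 6.434658050537109)
tray 0.97 [ 0.5492519  -0.2986076   0.00407345] ((0.5041961669921875, -0.30004727840423584), (0.3043132424354553, 0.10708734393119812), 6.9671196937561035)
 t 28.44 tcp [ 0.44   -0.2999  0.3794] F [ 0.  -0.3 -0.1] gap 0.0297
```

View pics/p1.png

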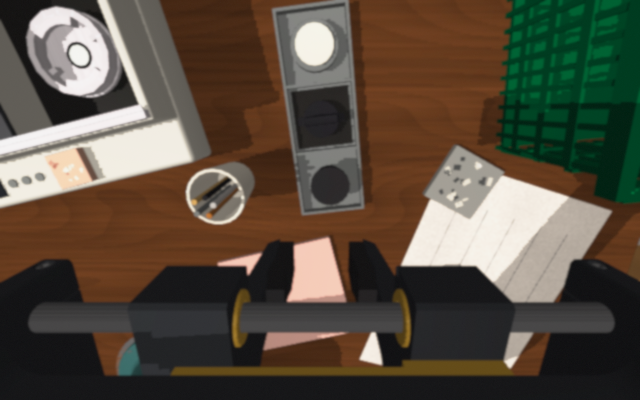

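The cap stands upright on the pad at px ~(322,118), and its bar top measures 48 mm. Now I'll shut the door.

```bash
python3 - <<'E'
from h import *
o=down(A-np.pi/2)
arm.move_gripper(0.0); arm.move_to(mp(0,.160,.32),o); arm.move_straight(mp(0,.160,.214),vel=.2); log('at')
arm.move_straight(mp(0,.01,.214),vel=.1); log('mid')
y=.004
while y>-.0085:
    arm.move_straight(mp(0,y,.214),vel=.04); arm.sleep(.1)
    f=np.mean([arm.sense()['contact_force'][:2]@ey for _ in range(3)]); print(round(y,4),tom(arm.sense()['tcp_pos']).round(4),round(f,2))
    if f>8: break
    y-=.002
arm.move_straight(mp(0,y+.02,.214),vel=.1); arm.move_straight(mp(0,y+.02,.30),vel=.25)
arm.move_to([.46,-.05,.45],down(-np.pi/2))
im,d,P,_=snap('wrist'); save('e1',im); T=tom(P)
m=(P[...,2]>.160)&(P[...,2]<.172)&(abs(T[...,0])<.06)&(abs(T[...,1])<.1)
r=cv2.minAreaRect(P[m][:,:2].astype(np.float32)); print('handle',m.sum(),tom(r[0]),r[1:])
k=(np.hypot(P[...,0]-.504,P[...,1]+.2995)<.04)&(P[...,2]>.043)&(P[...,2]<.056)
print('bar',P[k].mean(0)); log('')
E
```

```text
at t 31.63 tcp [0.5232 0.2245 0.2148] F [ 0.8 -0.3 -0.2] gap 0.0002
mid t 33.28 tcp [0.5559 0.0787 0.2134] F [ 0.3  0.3 -0.2] gap 0.0004
0.004 [-0.0001  0.0039] 0.78
0.002 [-0.     0.002] 1.44
0.0 [-0.     -0.0001] 1.21
-0.002 [ 0.     -0.0022] 0.5
-0.004 [ 0.     -0.0041] 0.84
-0.006 [ 0.     -0.0053] 4.8
-0.008 [ 0.     -0.0057] 11.33
handle 1006 [-0.00071626 -0.02494952] ((0.0996585339307785, 0.012685668654739857), 13.284079551696777)
bar [ 0.50341822 -0.29648527  0.04770529]
 t 37.56 tcp [ 0.46   -0.0494  0.4476] F [ 0.4 -0.5  0.2] gap 0.0008
```

View pics/e1.png

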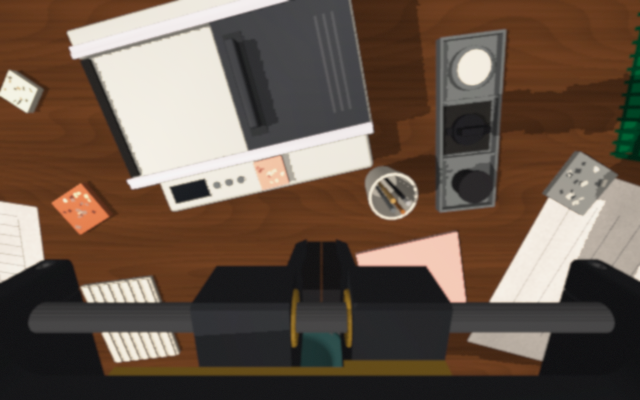

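The door covers the well, with its handle at px ~(248,82), and the cap is upright on the pad at px ~(470,128). The chips, tiles, standards and pen cup look undisturbed, so I'm handing in.

```bash
python3 -c "
from h import *
arm.job_done(); log('done')"
```

```text
the job is handed in; nothing more can be done
the job is handed in; nothing more can be done
```

The meter is ready for its dark reading: the cap is off the port and standing on the small pad in the tray's middle bay, and the door is shut. I handed the job in at about 38 s of the 64 s allowed; it reports no verdict.

- **Door open:** I pushed the handle until the travel measured about 146 mm of 150.
- **Cap:** I gripped the bar, turned it 1.32 rad anticlockwise and lifted it free of the collar. I then lowered it onto the pad until it touched, and let go.
- **Cap check:** it stands upright about 2–3 mm from the pad's centre. The bar's top measures 48 mm above the table, against 49 mm expected.
- **Door shut:** I pushed the door until the end stop pushed back with about 11 N. The handle measures -24.9 mm, against -25 mm when fully shut.
- **Other items:** the standards, chips, tiles and pen cup look undisturbed in the last picture. I judged these by eye and did not measure them.

None of the checks failed. The measurements differed by no more than about 4 mm, which matches the calibration and my fit of the meter's position.

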